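# Dial open the brazing-rod chest

## Robot

A 7-joint arm with a two-finger parallel gripper is mounted at the origin on the work surface. World frame = base frame: x ahead of the robot, y to its left, z up, the work surface at z = 0. Lengths are in m, angles in rad, forces in N, time in s.
With the tool pointing down it reaches from about 0.4 to 0.875 m from the base axis. Payload 19.3 kg.
Tool frame: the origin (TCP) lies at the very end of the fingers, on their centre line; the grasp point (between the pads) lies 19 mm behind it (manip.pinch_z is the distance from the TCP to the grasp point, in m); y points along the fingers, x is the direction in which the jaws open and shut, and the axes are right-handed (so a half turn about y gives the same grasp; the last joint's range is limited). The gripper opens to 85 mm and grips with 20 to 120 N. Pads are 22 mm wide; open, the fingers measure 114 mm over their backs; the gripper's body (76 mm by 85 mm) begins 54 mm behind the grasp point. The pads swing forward as they close: fully open they stand 13 mm farther back than shut.
Start: joints at [1.047, 0.521, -0.036, 1.599, 0.021, 1.021, -0.113], TCP at [0.274, -0.562, 0.231] pointing down, gripper open.
Joint ranges: [-2.91, 2.91], [-0.3, 2.13], [-1.5, 1.42], [0.17, 2.43], [-1.26, 4.41], [0.16, 1.93], [-2.52, 2.52]. Speed limits (rad/s): [1.89, 1.89, 2.39, 2.39, 3.01, 3.01, 3.01].

## Interface

Orientations are given as [roll, pitch, yaw] about the fixed x, y, z axes, in that order (R = Rz(yaw) Ry(pitch) Rx(roll)).
In Python, from bench import manip, imaging, models gives the robot as it stands.
- The arm moves only by the tool send_rows, never from a script. Its arguments are lists of equal length, an entry for each row: "gripper": the opening, from -1 (shut) to 1 (fully open), so that 0 is half open; "delta_pos": the shift along the tool's x, y, z in m, a list of three; "dr": the turn, a rotation vector about the tool's x, y, z in degrees, a list of three. In form: {"gripper": [gripper, ...], "delta_pos": [[x, y, z], ...], "dr": [[wx, wy, wz], ...]}. A call has exactly 10 rows; each row shifts and turns the commanded pose from where the row before left it, along the tool's axes as they then stand; what a row does not reach is not made up. A row lasts 1/12 s, in which the tool goes at most 41.7 mm and 7.16 degrees, less where a joint would pass 70% of its speed; a pose out of reach is approached as far as the arm can. A call is refused whole if a number of a shift passes 0.0417 or a number of a turn 7.16, either way. A call with a gripper value outside its range is refused whole. The fingers move at their own pace and stop on an object; the grip force is fixed at half the most. Time passes only in rows, so rows that do not move let the fingers close, or fill a call up. It gives the time, the measured TCP pose, the force and the opening at its end, in the units of the state.
- manip.sense(): the state, without advancing time (a new reading comes with each control period).
- imaging.read_camera(name): name is "side" or "top"; returns a dict with "image" (384x512x3 uint8, red, green, blue), "range_z" (384x512 float32, m along the optical axis (not along the pixel's ray), 0 where there is no reading), "vertical_fov" (degrees; the focal length in pixels is half the picture's height over the tangent of half this angle, whatever the lens; pixels are square), "cx", "cy" (the principal point, pixels), "R" (3x3) and "t" (3): a world point X has camera coordinates R X + t. Camera axes: x right, y down, z forward; pixel columns grow to the right and rows downward; lengths in m; the calibration is good to about 2 mm. A picture is of the moment at which its call begins.
- manip.close_job(): hands the job in, once; it reports no verdict.
Trained networks look in a picture, given as the dict that the camera call returned (one of the last four; its "shot" number tells which), for a name from the list of things; names that differ only in an ending like _2 or _b are one class to them, and where a whole thing is asked for, a point or a joint stands for the part that bears it (a point fixed in the world has none). Each returns a list of dicts, best first, with "confidence" (0 to 1); they miss things now and then, are a little off and sometimes report something else, mostly with a low value. They report only what shows in the picture. A call takes as long as a camera call.
- models.spot_in(picture, query): "xy" ([column, row] in pixels, amid what is visible of it).
- models.place_of(picture, query): "xy" ([column, row] in pixels: a listed point, or the origin of a listed thing).
The state is a dict: "time_s": time; "qpos": joint angles; "qvel": joint speeds; "joint_torque": joint torques, N m; "tool_pos": TCP position; "ee_rot": TCP orientation; "wrist_force": force on the tool from outside, world axes, zero at the start; "wrist_torque": the same for the moment, N m; "grip_width": opening from 0.0 (shut) to 1.0 (fully open).
Only numpy, scipy, OpenCV 4.12 (cv2) and the standard library are available. Lean on these libraries where they do the work, as an engineer would, in place of code of your own. Each camera call takes 0.05 s, during which the arm holds its last target. There are 200 camera calls.

## Task

Open the rod chest: on its combination dial turn left (anticlockwise) straight to 60 and stop, right straight to 38 and stop, then slowly left again and stop as soon as you feel the bolt drop and the dial go stiff, which on this lock comes anywhere from 41 to 55; let go of the dial and slide the lid fully open by its bar. Do not run past a number, do not heave on the lid while it is still bolted, and leave the jar, the hammer and the can where they are.

Things in the scene. Friction and masses are not known exactly. Their poses are not given: they have to be found in the camera images.
- chest: Low grey steel chest bolted to the bench, 200 mm (x) by 400 mm (y) by 100 mm high; origin at the centre of its underside. The end towards its -y (160 mm long) is the lock, with a fixed top that carries the dial; the rest is covered by the sliding lid, which opens towards the chest's +y.
- dial_centre (a point): Fixed point on the dial's upright axis, 135 mm above the chest's underside: the height to grip. The black dial is a disc 84 mm across, its face 111.5 mm above the underside; from its middle rises a round fluted knob, 41 mm across, up to 150 mm, to be gripped from above on any two opposite sides. A steel ring 108 mm across and up to 108 mm high surrounds the dial.
- dial (a joint): Dial angle in rad, growing as the dial turns left (anticlockwise from above). 100 numbers to a turn, number at the index = 100 x angle / (2 pi): 60 is 3.770, 38 is 2.388, 41 to 55 is 2.576 to 3.456. It starts between 12 and 22; go straight to each number, without extra turns, and stop there for a moment within 1.5 numbers. Running free it takes about 0.1 N m.
- dial_index (a point): The index: a white line on the fixed ring, 53 mm from the dial's axis towards the chest's +x. The dial's white ticks stand at every 2 numbers, longer ones at the tens, the longest and widest at 0; numbers grow clockwise round the face, so turning left brings higher numbers to the index.
- lock_top (a point): Point on the lock's fixed top plate, on the dial's axis, 100 mm above the chest's underside. The wheels beneath it keep only the farthest point of a turn: running past 60 or 38 and backing up leaves them too far on (then start again from below 23). With wheels not yet set, passing the notch (41 to 55) either way gives a short bump of up to 1 N m: turn on through it.
- bolt_end (a point): Top plate above the hidden bolt, 75 mm from the dial's axis towards the chest's +x. On the last left turn from 38 the bolt drops in, then within a number the resistance climbs from 0.1 past 0.25 N m: let go, it stays. Turned on by over half a number against 0.5 to 0.8 N m, the notch's slope lifts the bolt and locks again; back right drops it in again; left past 56 spoils the setting.
- lid (a joint): How far the lid is slid open, in m: 0 shut, 0.150 at its stop, towards the chest's +y. While bolted it gives only 2 mm and then stops dead: more than 15 N there strains the bolt. Unbolted it runs with about 3 to 4 N.
- lid_handle (a point): Middle of the lid's grip bar, a round steel bar 12 mm thick and 112 mm long that lies along the chest's x, on two posts near its ends; bar axis 141 mm above the chest's underside, lid surface 106 mm; free space under the bar. Shut, it is 50 mm to the +y of the chest's origin.
- flux_jar: Bystander: screw-top jar 68 mm across and 85 mm high, standing near the dial end of the chest; origin at its underside.
- chip_hammer: Bystander: hammer 260 mm long and 26 mm thick lying on the bench past the lid end of the chest, where the opened lid passes 70 mm above it; origin under its middle.
- steel_can: Bystander: open steel can 100 mm across and 95 mm high, standing beyond the chest; origin at its underside.

How it is judged:
On the way, in this order (a step that is already met when the one before it is completed fails the run):
1. the dial is stopped at 60 (within 1.5 numbers) (value of joint dial between 3.676 and 3.864 rad and velocity of joint dial below 0.3 rad/s), for 0.1 s.
2. the dial is stopped at 38 (within 1.5 numbers) (value of joint dial between 2.293 and 2.482 rad and velocity of joint dial above -0.3 rad/s), for 0.1 s.
3. the lid is slid off its bolt (more than 20 mm) (value of joint lid above 0.02 m), for 0.1 s.
At the end, for the whole second after the job is handed in: the lid is slid open by at least 140 of its 150 mm and rests there, and jar, hammer and can are within 20 mm of where they stood (value of joint lid above 0.14 m and velocity of joint lid between -0.02 and 0.02 m/s and distance of each of flux_jar, chip_hammer, steel_can from where it was at the start of the episode below 0.02 m); the robot touches nothing.
It fails at once if the lid is heaved against its bolt with more than 15 N (contact force between chest and lid above 15 N).
It fails at once if the jar is moved more than 20 mm (distance of flux_jar from where it was at the start of the episode above 0.02 m).
It fails at once if the hammer is moved more than 20 mm (distance of chip_hammer from where it was at the start of the episode above 0.02 m).
It fails at once if the can is moved more than 20 mm (distance of steel_can from where it was at the start of the episode above 0.02 m).
It also fails if it takes over 72 s, if anything falls off the work surface, if the arm or the gripper's body presses on something with over 40 N, if the wrist force passes 120 N, or if a joint passes its speed limit or range.

## Working session

There is one attempt and no reset: what is moved stays moved. The work goes in short steps, Python scripts to look and compute and a tool call to move; the robot and the scene stay as the last step left them, time stands still between calls to the robot, and variables do not carry over. Pictures are saved under pics/ and viewed, on a budget of 10 in all, crops included, one or two more only if the job needs it, and the job is handed in when it is done.

Besides the shell and the picture viewer there is one more tool, called after "Request:" as name(argument=value, ...) on one line, values as JSON. send_rows: Moves the arm, as the interface text tells. Its arguments: {"type":"object","properties":{"gripper":{"type":"array"},"delta_pos":{"type":"array"},"dr":{"type":"array"}},"required":["gripper","delta_pos","dr"]}

```bash
mkdir -p pics; cat > h.py <<'E'
import numpy as np, cv2
from bench import manip, imaging, models
def K(p):
    f=192/np.tan(np.radians(p["vertical_fov"])/2); return f
def unproj(p,xy,z=None):
    """world point: at plane height z if given, else by the depth"""
    f=K(p); d=np.array([(xy[0]-p["cx"])/f,(xy[1]-p["cy"])/f,1.]); R=np.array(p["R"]);t=np.array(p["t"])
    o=-R.T@t; w=R.T@d
    if z is None:
        s=p["range_z"][int(round(xy[1])),int(round(xy[0]))]
    else: s=(z-o[2])/w[2]
    return o+s*w
def proj(p,X):
    c=np.array(p["R"])@np.array(X)+np.array(p["t"]); return [K(p)*c[0]/c[2]+p["cx"],K(p)*c[1]/c[2]+p["cy"]]
E
python3 - <<'E'
from h import *
Z=dict(chest=0,dial_centre=.135,dial_index=.108,lock_top=.1,bolt_end=.1,lid_handle=.141,flux_jar=0,chip_hammer=0,steel_can=0)
ims=[]
for n in("top","side"):
    p=imaging.read_camera(n); ims.append(p["image"]); print(n,p["vertical_fov"],-np.array(p["R"]).T@p["t"])
    for q,z in Z.items():
        for r in models.place_of(p,q)[:2]: print(q,np.round(r["xy"],1),round(r["confidence"],2),np.round(unproj(p,r["xy"],z),4))
    cv2.imwrite(f"pics/{n}0.png",p["image"][:,:,::-1])
s=manip.sense(); print({k:np.round(v,3) for k,v in s.items()}, manip.pinch_z)
E
```

```text
top 44.80291022912647 [0.44611225 0.02974775 1.35151682]
chest [247.9 224.4] 0.87 [0.5473 0.0543 0.    ]
chest [296.5 212.8] 0.27 [ 0.5788 -0.0876  0.    ]
dial_index [290.2 192.8] 0.93 [ 0.6226 -0.0628  0.108 ]
lock_top [297.6 214.9] 0.85 [ 0.5632 -0.0818  0.1   ]
bolt_end [290.5 186.6] 0.84 [ 0.6407 -0.0647  0.1   ]
flux_jar [347.8 207.7] 0.8 [ 0.5913 -0.2377  0.    ]
chip_hammer [144.6 234.1] 0.92 [0.5241 0.3533 0.    ]
steel_can [239.8 160.7] 0.97 [0.7363 0.0758 0.    ]
side 55.00488841212694 [ 0.37868945 -0.44599812  0.79830845]
chest [227.5 218.3] 0.85 [0.5483 0.0539 0.    ]
dial_centre [257.8 226.9] 0.58 [ 0.5686 -0.0782  0.135 ]
dial_index [277.7 216.5] 0.61 [ 0.6286 -0.058   0.108 ]
lock_top [257.4 234.7] 0.83 [ 0.569  -0.0764  0.1   ]
lock_top [178.7 144.6] 0.5 [0.5028 0.2598 0.1   ]
bolt_end [285.5 217.1] 0.58 [ 0.6467 -0.0626  0.1   ]
lid_handle [213.2 172.1] 0.78 [0.5391 0.0983 0.141 ]
flux_jar [295.9 309.8] 0.89 [ 0.5887 -0.2304  0.    ]
chip_hammer [177.8 143.3] 0.89 [0.5199 0.3672 0.    ]
steel_can [286.2 189.6] 0.77 [0.7302 0.0705 0.    ]
{'time_s': np.float64(1.0), 'qpos': array([ 1.047,  0.521, -0.036,  1.599,  0.021,  1.021, -0.113]), 'qvel': array([-0.   ,  0.001, -0.002, -0.   , -0.001,  0.001,  0.001]), 'joint_torque': array([-1.0000e-03, -9.2686e+01,  1.9780e+00, -3.7025e+01,  1.8000e-02,
        2.0000e-03, -0.0000e+00]), 'tool_pos': array([ 0.274, -0.562,  0.231]), 'ee_rot': array([-1.571,  0.   , -1.117]), 'wrist_force': array([ 0.029, -0.474,  0.007]), 'wrist_torque': array([0.031, 0.001, 0.015]), 'grip_width': np.float64(0.999)} 0.0187
```

View pics/top0.png

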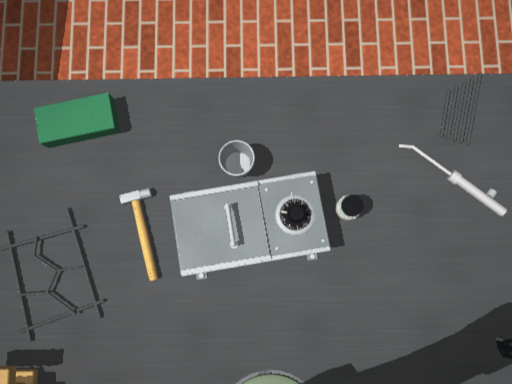

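View pics/side0.png

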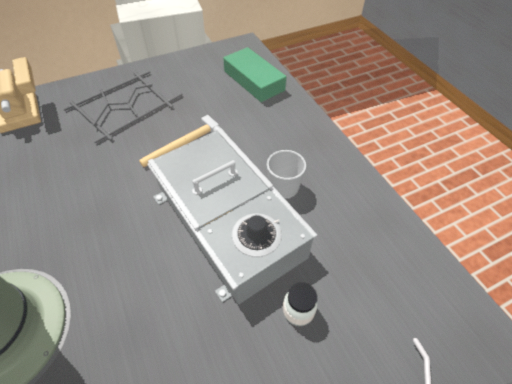

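The top view shows the dial at about (295,214), its index at (290,193), the bar at (232,226), and the jar, can and hammer all clear of the chest. The side view agrees. Next I refine the geometry with depth and read the dial.

```bash
cat > dial.py <<'E'
from h import *
def polar(p,c,yaw,zf=.1115,n=720,r0=.012,r1=.056,m=90):
    """unwrapped dial: column = number-angle clockwise from the index (0..100), row = radius"""
    th=yaw-np.arange(n)*2*np.pi/n; r=np.linspace(r0,r1,m)
    z=np.where(r<.045,zf,.108+zf-.1115)
    X=np.stack([c[0]+np.outer(r,np.cos(th)),c[1]+np.outer(r,np.sin(th)),np.repeat(z[:,None],n,1)],-1)
    C=X@np.array(p["R"]).T+p["t"]; f=K(p)
    u=f*C[...,0]/C[...,2]+p["cx"]; v=f*C[...,1]/C[...,2]+p["cy"]
    return cv2.remap(cv2.cvtColor(p["image"],cv2.COLOR_RGB2GRAY),u.astype(np.float32),v.astype(np.float32),cv2.INTER_CUBIC)
E
python3 - <<'E'
from dial import *
p=imaging.read_camera("top"); f=K(p)
v,u=np.mgrid[:384,:512]; d=p["range_z"]
C=np.stack([(u-p["cx"])/f*d,(v-p["cy"])/f*d,d],-1); W=(C-np.array(p["t"]))@np.array(p["R"])
near=(abs(W[...,0]-.55)<.2)&(abs(W[...,1]-.05)<.3)&(d>0)
top=near&(W[...,2]>.09)&(W[...,2]<.13)&(abs(W[...,0]-.55)<.16)
lab=cv2.connectedComponentsWithStats(top.astype(np.uint8)); i=1+np.argmax(lab[2][1:,4]); pts=W[lab[1]==i]
rect=cv2.minAreaRect(pts[:,:2].astype(np.float32)*1000); print("rect",rect,"medz",np.median(pts[:,2]))
k=near&(W[...,2]>.14)&(W[...,2]<.158); 
for q in ([.566,-.08],[.54,.1]):
    m=k&(np.hypot(W[...,0]-q[0],W[...,1]-q[1])<.07); P=W[m]; print(m.sum(),P.mean(0),P.min(0),P.max(0)); 
    if m.sum()>3:
        w,V=np.linalg.eigh(np.cov(P[:,:2].T)); print("ang",np.degrees(np.arctan2(V[1,1],V[0,1])))
g=p
s=imaging.read_camera("side")
out=[]
for pic,(uu,vv) in ((p,(296,214)),(s,(257,232))):
    c=cv2.resize(pic["image"][vv-30:vv+30,uu-30:uu+30],(380,380),interpolation=cv2.INTER_CUBIC); out.append(c)
cv2.imwrite("pics/dial0.png",np.hstack(out)[:,:,::-1])
for pic in(p,s):
  for q,z in(("dial_centre",.135),("lid_handle",.141)):
    for r in models.place_of(pic,q)[:1]: print(q,r["confidence"],unproj(pic,r["xy"],z))
E
```

```text
rect ((547.0894775390625, 49.68231201171875), (218.52713012695312, 402.35198974609375), 8.813916206359863) medz 0.10577599530722365
196 [ 0.56505488 -0.07362866  0.15054312] [ 0.5455127  -0.09399516  0.14110078] [ 0.58451517 -0.0550479   0.15603248]
ang 177.8735234031096
194 [0.53776504 0.09839252 0.14652062] [0.48393907 0.08549702 0.14014093] [0.59341377 0.11101799 0.15359961]
ang -171.1619141755007
dial_centre 0.74 [ 0.56309552 -0.08056509  0.135     ]
lid_handle 0.92 [0.54250414 0.1023857  0.141     ]
dial_centre 0.72 [ 0.56591691 -0.07744277  0.135     ]
lid_handle 0.61 [0.54734344 0.11053591 0.141     ]
```

View pics/dial0.png

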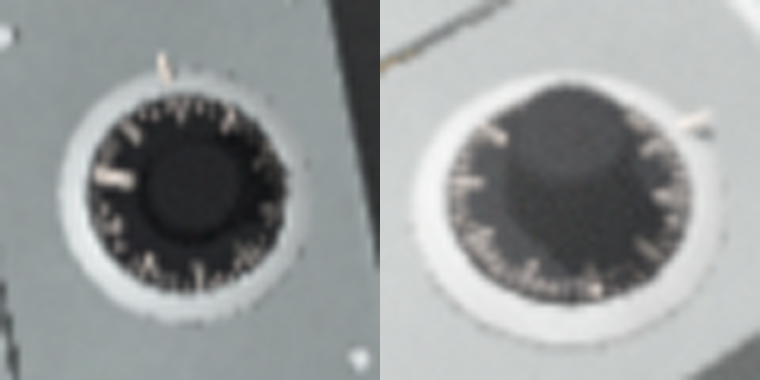

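The zoom shows the long 0 tick about 67° anticlockwise of the index, so the dial stands near 18.6. I'll refine this with a tick template.

```bash
cat >> dial.py <<'E'
def read(p,yaw,c0,mask=None,search=.004):
    """fit number (and centre) of the dial to the tick pattern; returns best (score, number, centre)"""
    n=720; a=np.arange(n)/n*100
    k=np.arange(50)*2; r=np.linspace(.012,.056,90); 
    L=np.where(k==0,.014,np.where(k%10==0,.009,.005)); wd=np.where(k==0,.7,.4)
    T=np.zeros((90,n)) 
    for kk,l,w in zip(k,L,wd):
        dd=(a-kk+50)%100-50
        T+=np.outer((r<.041)&(r>.041-l),np.exp(-.5*(dd/w)**2))
    T=cv2.GaussianBlur(np.hstack([T]*3),(0,0),2)[:,n:2*n]; band=(r>.025)&(r<.0405); T=T[band]
    best=[]
    for dx in np.arange(-search,search+1e-9,.001):
        for dy in np.arange(-search,search+1e-9,.001):
            I=polar(p,(c0[0]+dx,c0[1]+dy),yaw)[band].astype(float)
            I=(I-I.mean(1,keepdims=True)); Tm=T-T.mean(1,keepdims=True)
            # column j = number x+a: I(a)=T(x+a)
            cc=np.fft.irfft((np.conj(np.fft.rfft(I,axis=1))*np.fft.rfft(Tm,axis=1)).sum(0),n)/np.sqrt((I**2).sum()*(Tm**2).sum())
            j=cc.argmax(); best.append((cc[j],a[j],dx,dy))
    return max(best)
E
python3 - <<'E'
from dial import *
yaw=np.radians(8.8); p=imaging.read_camera("top"); s=imaging.read_camera("side")
# ring: bright blob outline, top image
print("ring guess",unproj(p,(295.2,214.8),.108))
for pic in(p,s):
    print(read(pic,yaw,(.565,-.0755)))
    I=polar(pic,(.565,-.0755),yaw); out=I if pic is p else np.vstack([out,I])
cv2.imwrite("pics/pol.png",cv2.resize(out,(720,540)))
E
```

```text
ring guess [ 0.56287131 -0.074625    0.108     ]
(np.float64(0.5115800506144139), np.float64(19.02777777777778), np.float64(0.0), np.float64(0.001))
(np.float64(0.33450909358503755), np.float64(29.166666666666668), np.float64(0.002), np.float64(0.002))
```

View pics/pol.png

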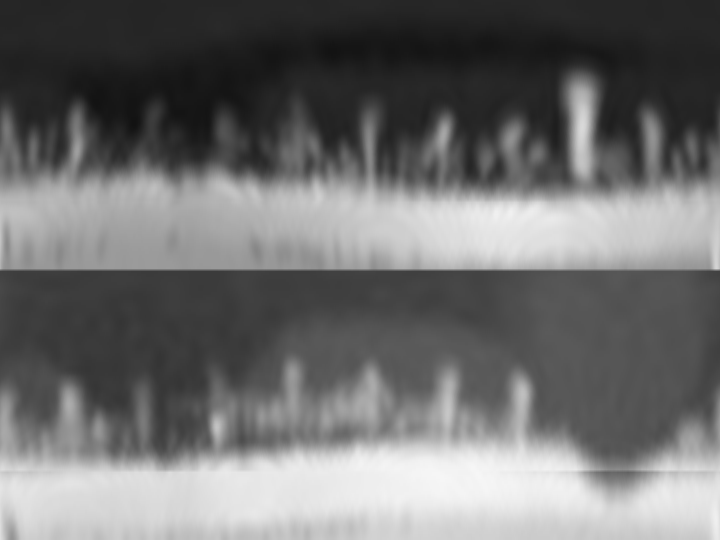

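Request:
send_rows(gripper=[1,1,1,1,1,1,1,1,1,1], delta_pos=[[-0.0155,0,0.0237],[-0.0155,0,0.0237],[-0.0155,0,0.0237],[-0.0155,0,0.0237],[-0.0155,0,0.0237],[-0.0155,0,0.0237],[-0.0155,0,0.0237],[-0.0155,0,0.0237],[-0.0155,0,0.0237],[-0.0155,0,0.0237]], dr=[[0,0,0],[0,0,0],[0,0,0],[0,0,0],[0,0,0],[0,0,0],[0,0,0],[0,0,0],[0,0,0],[0,0,0]])

```text
time_s: 2.23
tool_pos: [0.4196, -0.3173, 0.2315]
ee_rot: [-1.571, -0.0, -1.117]
wrist_force: [1.1, -0.7, 0.2]
grip_width: 1.002
```

Request:
send_rows(gripper=[1,1,1,1,1,1,1,1,1,1], delta_pos=[[-0.0155,0,0.0237],[-0.0155,0,0.0237],[-0.0155,0,0.0237],[-0.0155,0,0.0237],[-0.0155,0,0.0237],[-0.0155,0,0.0237],[-0.0155,0,0.0237],[-0.0155,0,0.0237],[-0.0155,0,0.0237],[-0.0155,0,0.0237]], dr=[[0,0,0],[0,0,0],[0,0,0],[0,0,0],[0,0,0],[0,0,0],[0,0,0],[0,0,0],[0,0,0],[0,0,0]])

```text
time_s: 3.07
tool_pos: [0.5647, -0.0741, 0.2314]
ee_rot: [-1.571, -0.0, -1.117]
wrist_force: [1.0, -1.1, -0.3]
grip_width: 0.997
```

Request:
send_rows(gripper=[1,1,1,1,1,1,1,1,1,1], delta_pos=[[0,0,0],[0,0,0],[0,0,0],[0,0,0],[0,0,0],[0,0,0],[0,0,0],[0,0,0],[0,0,0],[0,0,0]], dr=[[0,2,0],[0,3,0],[0,3,0],[0,3,0],[0,0,0],[0,0,0],[0,0,0],[0,0,0],[0,0,0],[0,0,0]])

```text
time_s: 3.9
tool_pos: [0.5641, -0.0754, 0.2313]
ee_rot: [-1.571, 0.0, -1.309]
wrist_force: [0.1, -0.5, -0.1]
grip_width: 1.0
```

```bash
cat > st.py <<'E'
from h import *
import sys
from scipy.spatial.transform import Rotation as Ro
def st(goal=None):
    s=manip.sense(); R=Ro.from_euler('xyz',s["ee_rot"]).as_matrix()
    print("t",round(s["time_s"],2),"pos",np.round(s["tool_pos"],4),"yaw",round(np.degrees(np.arctan2(R[1,0],R[0,0])),2),"rpy",np.round(np.degrees(s["ee_rot"]),2),"F",np.round(s["wrist_force"],2),"M",np.round(s["wrist_torque"],3),"w",round(float(s["grip_width"]),3),"q",np.round(s["qpos"],2))
    if goal is not None: print("tool delta to goal",np.round(R.T@(np.array(goal)-s["tool_pos"]),4))
if __name__=="__main__": st([float(x) for x in sys.argv[1:4]] if len(sys.argv)>3 else None)
E
python3 st.py .5645 -.0745 .117
```

```text
t 3.9 pos [ 0.5641 -0.0754  0.2313] yaw -74.98 rpy [-90.     0.   -74.98] F [ 0.15 -0.52 -0.09] M [-0.016 -0.003  0.049] w 1.0 q [ 0.13  0.44 -0.14  1.75  0.07  0.97 -1.35]
tool delta to goal [-0.0008  0.1143  0.0006]
```

Request:
send_rows(gripper=[1,1,1,1,1,1,1,1,1,1], delta_pos=[[-0.0008,0.015,0.0006],[0,0.02,0],[0,0.02,0],[0,0.02,0],[0,0.015,0],[0,0.01,0],[0,0.008,0],[0,0.005,0],[0,0,0],[0,0,0]], dr=[[0,0,0],[0,0,0],[0,0,0],[0,0,0],[0,0,0],[0,0,0],[0,0,0],[0,0,0],[0,0,0],[0,0,0]])

```text
time_s: 4.73
tool_pos: [0.5647, -0.0744, 0.1187]
ee_rot: [-1.57, -0.0, -1.309]
wrist_force: [0.3, 0.6, 0.5]
grip_width: 1.003
```

Request:
send_rows(gripper=[0.4,0.2,0,-0.2,-0.5,-1,-1,-1,-1,-1], delta_pos=[[0,0,0],[0,0,0],[0,0,0],[0,0,0],[0,0,0],[0,0,0],[0,0,0],[0,0,0],[0,0,0],[0,0,0]], dr=[[0,0,0],[0,0,0],[0,0,0],[0,0,0],[0,0,0],[0,0,0],[0,0,0],[0,0,0],[0,0,0],[0,0,0]])

```text
time_s: 5.57
tool_pos: [0.5648, -0.0748, 0.119]
ee_rot: [-1.57, -0.001, -1.309]
wrist_force: [-2.4, -1.6, 8.5]
grip_width: 0.463
```

```bash
python3 st.py .5645 -.0745 .117
```

```text
t 5.57 pos [ 0.5648 -0.0748  0.119 ] yaw -75.02 rpy [-8.996e+01 -4.000e-02 -7.502e+01] F [-2.41 -1.56  8.54] M [-0.407  0.371  0.014] w 0.463 q [ 0.12  0.58 -0.13  1.84  0.11  0.73 -1.38]
tool delta to goal [-0.0003  0.002  -0.0002]
```

Request:
send_rows(gripper=[-1,-1,-1,-1,-1,-1,-1,-1,-1,-1], delta_pos=[[0,0,0],[0,0,0],[0,0,0],[0,0,0],[0,0,0],[0,0,0],[0,0,0],[0,0,0],[0,0,0],[0,0,0]], dr=[[0,-6,0],[0,-6,0],[0,-6,0],[0,-6,0],[0,-6,0],[0,-6,0],[0,-6,0],[0,-6,0],[0,-2,0],[0,0,0]])

```text
time_s: 6.4
tool_pos: [0.5654, -0.0755, 0.119]
ee_rot: [-1.571, -0.002, -0.435]
wrist_force: [3.6, -4.9, 4.9]
grip_width: 0.465
```

```bash
python3 - <<'E'
from dial import *; from st import st
st()
yaw=np.radians(8.8); out=[]
for n in("top","side"):
    p=imaging.read_camera(n)
    print(n,read(p,yaw,(.565,-.0745)))
    out.append(polar(p,(.565,-.0745),yaw))
    c=proj(p,(.565,-.0745,.1115)); u,v=map(int,c); out.append(cv2.resize(cv2.cvtColor(p["image"],cv2.COLOR_RGB2GRAY)[v-22:v+22,u-45:u+45],(720,352),interpolation=cv2.INTER_CUBIC)) if n=="side" else 0
cv2.imwrite("pics/pol1.png",np.vstack(out))
E
```

```text
t 6.4 pos [ 0.5654 -0.0755  0.119 ] yaw -24.9 rpy [-89.99  -0.13 -24.9 ] F [ 3.63 -4.91  4.87] M [-1.008 -0.599  0.105] w 0.465 q [ 0.29  0.6  -0.36  1.83  0.29  0.76 -0.67]
top (np.float64(0.09704757769555936), np.float64(47.083333333333336), np.float64(0.004), np.float64(0.003))
side (np.float64(0.24305397153885192), np.float64(42.638888888888886), np.float64(0.003), np.float64(0.0))
```

View pics/pol1.png

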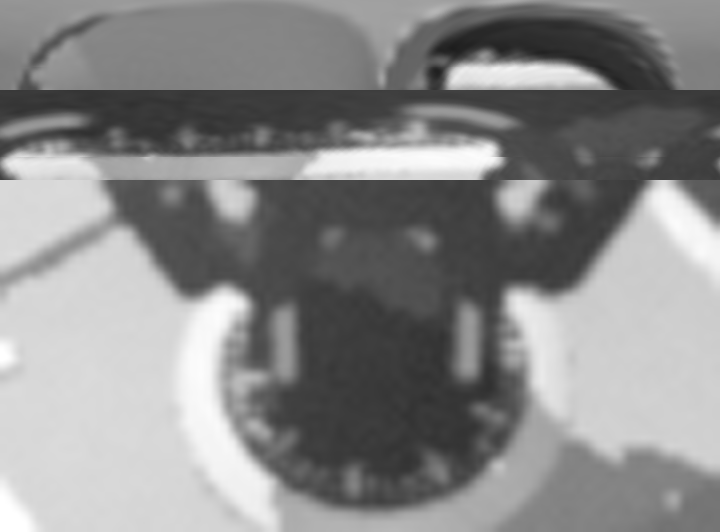

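The wrist torque about the dial axis is 0.105 N·m, which is what free running should give. The side ticks read about 33.1 against 33.0 expected, so nothing has slipped. I continue left to about 57 and check again.

Request:
send_rows(gripper=[-1,-1,-1,-1,-1,-1,-1,-1,-1,-1], delta_pos=[[0,0,0],[0,0,0],[0,0,0],[0,0,0],[0,0,0],[0,0,0],[0,0,0],[0,0,0],[0,0,0],[0,0,0]], dr=[[0,-5,0],[0,-5,0],[0,-5,0],[0,-5,0],[0,-5,0],[0,-5,0],[0,-5,0],[0,-5,0],[0,-5,0],[0,-5,0]])

```text
time_s: 7.33
tool_pos: [0.5662, -0.075, 0.1191]
ee_rot: [-1.572, -0.003, 0.439]
wrist_force: [6.5, 2.0, 2.8]
grip_width: 0.463
```

Request:
send_rows(gripper=[-1,-1,-1,-1,-1,-1,-1,-1,-1,-1], delta_pos=[[0,0,0],[0,0,0],[0,0,0],[0,0,0],[0,0,0],[0,0,0],[0,0,0],[0,0,0],[0,0,0],[0,0,0]], dr=[[0,-5,0],[0,-5,0],[0,-5,0],[0,-5,0],[0,-5,0],[0,-5,0],[0,-4,0],[0,-2,0],[0,0,0],[0,0,0]])

```text
time_s: 8.17
tool_pos: [0.5664, -0.0747, 0.1191]
ee_rot: [-1.574, -0.002, 1.065]
wrist_force: [11.1, -1.9, -0.2]
grip_width: 0.461
```

```bash
python3 - <<'E'
from dial import *; from st import st
st()
yaw=np.radians(8.8); out=[]
for n in("side",):
    p=imaging.read_camera(n); g=cv2.cvtColor(p["image"],cv2.COLOR_RGB2GRAY)
    out.append(cv2.resize(cv2.convertScaleAbs(polar(p,(.565,-.0745),yaw)[20:75],alpha=1.6),(720,220)))
    c=proj(p,(.565,-.0745,.1115)); u,v=map(int,c); out.append(cv2.resize(g[v-22:v+22,u-45:u+45],(720,352),interpolation=cv2.INTER_CUBIC))
cv2.imwrite("pics/pol2.png",np.vstack(out))
E
```

```text
t 8.17 pos [ 0.5664 -0.0747  0.1191] yaw 60.99 rpy [-90.2   -0.12  60.99] F [11.08 -1.89 -0.22] M [-0.121 -2.088  0.088] w 0.461 q [ 0.54  0.68 -0.74  1.82  0.59  0.87  0.59]
```

View pics/pol2.png

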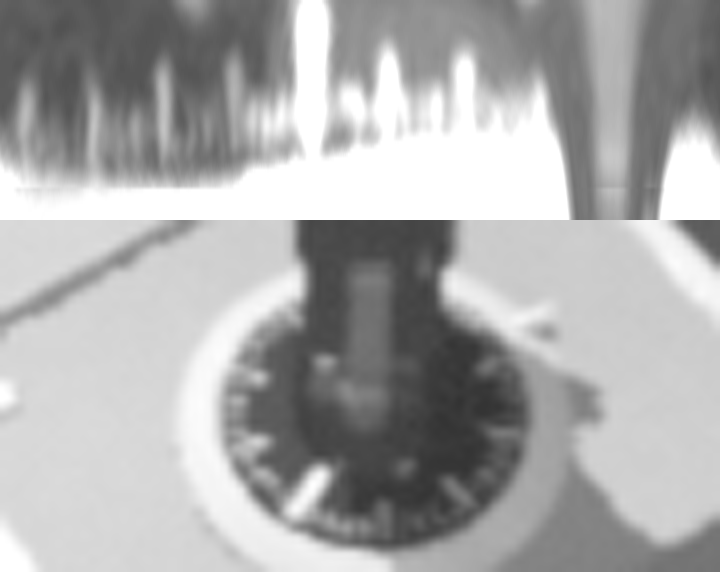

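The side view reads 56.7 (0 tick at column 311), against 56.9 from the tool yaw. That leaves about 11.3° to reach 60.

Request:
send_rows(gripper=[-1,-1,-1,-1,-1,-1,-1,-1,-1,-1], delta_pos=[[0,0,0],[0,0,0],[0,0,0],[0,0,0],[0,0,0],[0,0,0],[0,0,0],[0,0,0],[0,0,0],[0,0,0]], dr=[[0,-2,0],[0,-3,0],[0,-3,0],[0,-2,0],[0,-1.3,0],[0,0,0],[0,0,0],[0,0,0],[0,0,0],[0,0,0]])

```text
time_s: 9.05
tool_pos: [0.5665, -0.0745, 0.1191]
ee_rot: [-1.575, -0.001, 1.261]
wrist_force: [11.7, -0.9, -0.3]
grip_width: 0.461
```

```bash
python3 st.py
```

```text
t 9.05 pos [ 0.5665 -0.0745  0.1191] yaw 72.28 rpy [-9.022e+01 -8.000e-02  7.228e+01] F [11.72 -0.94 -0.29] M [-1.000e-03 -2.227e+00  3.300e-02] w 0.461 q [ 0.57  0.7  -0.78  1.81  0.62  0.89  0.75]
```

Request:
send_rows(gripper=[-1,-1,-1,-1,-1,-1,-1,-1,-1,-1], delta_pos=[[0,0,0],[0,0,0],[0,0,0],[0,0,0],[0,0,0],[0,0,0],[0,0,0],[0,0,0],[0,0,0],[0,0,0]], dr=[[0,5,0],[0,5,0],[0,5,0],[0,5,0],[0,5,0],[0,5,0],[0,5,0],[0,5,0],[0,5,0],[0,5,0]])

```text
time_s: 9.88
tool_pos: [0.5662, -0.0749, 0.1191]
ee_rot: [-1.573, -0.003, 0.385]
wrist_force: [8.8, -3.8, 1.3]
grip_width: 0.462
```

Request:
send_rows(gripper=[-1,-1,-1,-1,-1,-1,-1,-1,-1,-1], delta_pos=[[0,0,0],[0,0,0],[0,0,0],[0,0,0],[0,0,0],[0,0,0],[0,0,0],[0,0,0],[0,0,0],[0,0,0]], dr=[[0,4,0],[0,4,0],[0,4,0],[0,4,0],[0,3,0],[0,2,0],[0,1,0],[0,0,0],[0,0,0],[0,0,0]])

```text
time_s: 10.72
tool_pos: [0.5659, -0.075, 0.1191]
ee_rot: [-1.571, -0.003, 0.005]
wrist_force: [6.3, -3.5, 2.2]
grip_width: 0.461
```

```bash
python3 - <<'E'
from dial import *; from st import st
st()
yaw=np.radians(8.8); out=[]
for n in("side",):
    p=imaging.read_camera(n); g=cv2.cvtColor(p["image"],cv2.COLOR_RGB2GRAY)
    out.append(cv2.resize(cv2.convertScaleAbs(polar(p,(.565,-.0755),yaw)[20:75],alpha=1.6),(720,220)))
    c=proj(p,(.565,-.0745,.1115)); u,v=map(int,c); out.append(cv2.resize(g[v-22:v+22,u-45:u+45],(720,352),interpolation=cv2.INTER_CUBIC))
cv2.imwrite("pics/pol3.png",np.vstack(out))
E
```

```text
t 10.72 pos [ 0.5659 -0.075   0.1191] yaw 0.26 rpy [-90.03  -0.18   0.26] F [ 6.33 -3.47  2.16] M [-0.477 -1.378 -0.16 ] w 0.461 q [ 0.37  0.62 -0.48  1.83  0.38  0.79 -0.31]
```

View pics/pol3.png

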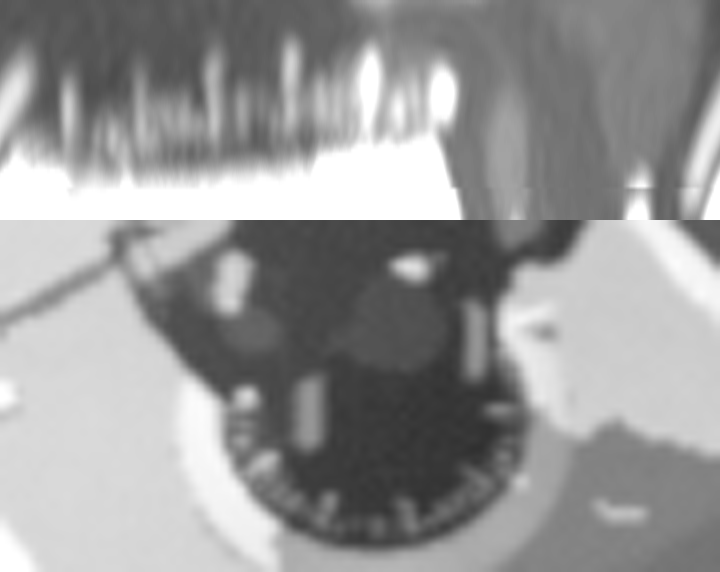

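Compared with the start image, the ticks read 39.4 to 39.7, against 40.0 from the yaw. I go right another 6.2°, which splits the difference around 38.

Request:
send_rows(gripper=[-1,-1,-1,-1,-1,-1,-1,-1,-1,-1], delta_pos=[[0,0,0],[0,0,0],[0,0,0],[0,0,0],[0,0,0],[0,0,0],[0,0,0],[0,0,0],[0,0,0],[0,0,0]], dr=[[0,1.5,0],[0,2,0],[0,1.7,0],[0,1,0],[0,0,0],[0,0,0],[0,0,0],[0,0,0],[0,0,0],[0,0,0]])

```text
time_s: 11.6
tool_pos: [0.5659, -0.075, 0.1191]
ee_rot: [-1.571, -0.003, -0.104]
wrist_force: [5.7, -2.9, 2.7]
grip_width: 0.461
```

```bash
python3 - <<'E'
from dial import *; from st import st
st()
yaw=np.radians(8.8)
p=imaging.read_camera("side"); I=polar(p,(.565,-.0755),yaw); r=np.linspace(.012,.056,90)
row=I[(r>.032)&(r<.035)].mean(0); from scipy.signal import find_peaks
k,pr=find_peaks(row,prominence=8); print(k,np.round(pr["prominences"]))
st()
E
```

```text
t 11.6 pos [ 0.5659 -0.075   0.1191] yaw -5.94 rpy [-90.01  -0.18  -5.94] F [ 5.67 -2.92  2.74] M [-0.495 -1.228 -0.038] w 0.461 q [ 0.35  0.61 -0.45  1.83  0.36  0.78 -0.4 ]
[ 11  80 152 199 226 304 337 382 415 432 455 509 652] [ 18.  43.  71.  18.  50.  35.  43.  57.  11.  18. 124.   8.  14.]
t 11.65 pos [ 0.5659 -0.075   0.1191] yaw -5.94 rpy [-90.01  -0.18  -5.94] F [ 6.4  -2.71  1.84] M [-0.52  -1.254 -0.148] w 0.464 q [ 0.35  0.61 -0.45  1.83  0.36  0.78 -0.4 ]
```

The ticks now read 37.8, stopped at 38. Next I turn left slowly and watch the torque.

```bash
cat > tq.py <<'E'
from h import *
M=[];
for i in range(3):
    s=manip.sense(); M.append(s["wrist_torque"][2]); q=s["joint_torque"][6]; imaging.read_camera("side")
s=manip.sense(); M.append(s["wrist_torque"][2])
y=np.degrees(s["ee_rot"][2]); print("t",round(s["time_s"],2),"yaw %.2f num %.1f"%(y,19+(y+75)/3.6-.3),"Mz",np.round(M,3),"mean",round(np.mean(M),3),"tau7",round(float(q),3),"F",np.round(s["wrist_force"],1))
E
python3 tq.py
```

```text
t 11.8 yaw -5.94 num 37.9 Mz [-0.148 -0.026 -0.056 -0.048] mean -0.069 tau7 0.063 F [ 5.6 -3.1  2.7]
```

Request:
send_rows(gripper=[-1,-1,-1,-1,-1,-1,-1,-1,-1,-1], delta_pos=[[0,0,0],[0,0,0],[0,0,0],[0,0,0],[0,0,0],[0,0,0],[0,0,0],[0,0,0],[0,0,0],[0,0,0]], dr=[[0,-1,0],[0,-1,0],[0,-1,0],[0,-1,0],[0,-1,0],[0,-1,0],[0,-1,0],[0,-1,0],[0,0,0],[0,0,0]])

```text
time_s: 12.63
tool_pos: [0.566, -0.075, 0.1191]
ee_rot: [-1.571, -0.003, 0.036]
wrist_force: [6.8, -2.4, 3.3]
grip_width: 0.466
```

```bash
python3 tq.py
```

```text
t 12.78 yaw 2.07 num 40.1 Mz [0.064 0.161 0.183 0.152] mean 0.14 tau7 -0.12 F [ 7.1 -3.3  2.7]
```

Request:
send_rows(gripper=[-1,-1,-1,-1,-1,-1,-1,-1,-1,-1], delta_pos=[[0,0,0],[0,0,0],[0,0,0],[0,0,0],[0,0,0],[0,0,0],[0,0,0],[0,0,0],[0,0,0],[0,0,0]], dr=[[0,-0.3,0],[0,-0.3,0],[0,-0.3,0],[0,-0.3,0],[0,-0.3,0],[0,-0.3,0],[0,-0.3,0],[0,-0.3,0],[0,0,0],[0,0,0]])

```text
time_s: 13.62
tool_pos: [0.566, -0.0749, 0.1191]
ee_rot: [-1.572, -0.003, 0.078]
wrist_force: [7.1, -3.1, 3.3]
grip_width: 0.462
```

```bash
python3 tq.py
```

```text
t 13.77 yaw 4.47 num 40.8 Mz [0.057 0.043 0.031 0.055] mean 0.046 tau7 -0.058 F [ 7.1 -4.5  1.7]
```

Request:
send_rows(gripper=[-1,-1,-1,-1,-1,-1,-1,-1,-1,-1], delta_pos=[[0,0,0],[0,0,0],[0,0,0],[0,0,0],[0,0,0],[0,0,0],[0,0,0],[0,0,0],[0,0,0],[0,0,0]], dr=[[0,-0.25,0],[0,-0.25,0],[0,-0.25,0],[0,-0.25,0],[0,-0.25,0],[0,-0.25,0],[0,-0.25,0],[0,-0.25,0],[0,-0.25,0],[0,-0.25,0]])

```text
time_s: 14.6
tool_pos: [0.566, -0.075, 0.1191]
ee_rot: [-1.572, -0.003, 0.122]
wrist_force: [6.5, -3.8, 1.3]
grip_width: 0.465
```

```bash
python3 tq.py
```

```text
t 14.75 yaw 6.97 num 41.5 Mz [-0.055 -0.051  0.008  0.043] mean -0.014 tau7 0.069 F [ 7.2 -2.9  2. ]
```

Request:
send_rows(gripper=[-1,-1,-1,-1,-1,-1,-1,-1,-1,-1], delta_pos=[[0,0,0],[0,0,0],[0,0,0],[0,0,0],[0,0,0],[0,0,0],[0,0,0],[0,0,0],[0,0,0],[0,0,0]], dr=[[0,-0.2,0],[0,-0.2,0],[0,-0.2,0],[0,-0.2,0],[0,-0.2,0],[0,-0.2,0],[0,-0.2,0],[0,-0.2,0],[0,-0.2,0],[0,0,0]])

```text
time_s: 15.58
tool_pos: [0.566, -0.075, 0.1191]
ee_rot: [-1.572, -0.003, 0.153]
wrist_force: [6.5, -3.3, 1.2]
grip_width: 0.46
```

```bash
python3 tq.py
```

```text
t 15.73 yaw 8.77 num 42.0 Mz [-0.004  0.064  0.039  0.09 ] mean 0.047 tau7 -0.039 F [ 8.3 -3.4  1.3]
```

Request:
send_rows(gripper=[-1,-1,-1,-1,-1,-1,-1,-1,-1,-1], delta_pos=[[0,0,0],[0,0,0],[0,0,0],[0,0,0],[0,0,0],[0,0,0],[0,0,0],[0,0,0],[0,0,0],[0,0,0]], dr=[[0,-0.2,0],[0,-0.2,0],[0,-0.2,0],[0,-0.2,0],[0,-0.2,0],[0,-0.2,0],[0,-0.2,0],[0,-0.2,0],[0,-0.2,0],[0,-0.2,0]])

```text
time_s: 16.57
tool_pos: [0.566, -0.075, 0.1191]
ee_rot: [-1.572, -0.003, 0.188]
wrist_force: [7.4, -2.3, 2.4]
grip_width: 0.464
```

```bash
python3 tq.py
```

```text
t 16.72 yaw 10.77 num 42.5 Mz [-0.05  -0.039  0.022  0.016] mean -0.013 tau7 0.09 F [ 8.  -2.8  1.3]
```

Request:
send_rows(gripper=[-1,-1,-1,-1,-1,-1,-1,-1,-1,-1], delta_pos=[[0,0,0],[0,0,0],[0,0,0],[0,0,0],[0,0,0],[0,0,0],[0,0,0],[0,0,0],[0,0,0],[0,0,0]], dr=[[0,-0.24,0],[0,-0.24,0],[0,-0.24,0],[0,-0.24,0],[0,-0.24,0],[0,-0.24,0],[0,-0.24,0],[0,-0.24,0],[0,-0.24,0],[0,-0.24,0]])

```text
time_s: 17.55
tool_pos: [0.5661, -0.0749, 0.1191]
ee_rot: [-1.572, -0.003, 0.23]
wrist_force: [8.1, -3.9, 2.1]
grip_width: 0.465
```

```bash
python3 tq.py
```

```text
t 17.7 yaw 13.17 num 43.2 Mz [-0.153 -0.091 -0.002  0.035] mean -0.053 tau7 0.113 F [ 8.6 -2.6  1.5]
```

Request:
send_rows(gripper=[-1,-1,-1,-1,-1,-1,-1,-1,-1,-1], delta_pos=[[0,0,0],[0,0,0],[0,0,0],[0,0,0],[0,0,0],[0,0,0],[0,0,0],[0,0,0],[0,0,0],[0,0,0]], dr=[[0,-0.24,0],[0,-0.24,0],[0,-0.24,0],[0,-0.24,0],[0,-0.24,0],[0,-0.24,0],[0,-0.24,0],[0,-0.24,0],[0,-0.24,0],[0,-0.24,0]])

```text
time_s: 18.53
tool_pos: [0.5661, -0.075, 0.1191]
ee_rot: [-1.572, -0.003, 0.271]
wrist_force: [7.9, -3.6, 2.2]
grip_width: 0.458
```

```bash
python3 tq.py
```

```text
t 18.68 yaw 15.55 num 43.9 Mz [-0.325 -0.303 -0.28  -0.229] mean -0.284 tau7 0.347 F [ 8.1 -3.6  1.9]
```

The slow left turn gave Mz −0.15, then −0.33, holding at −0.28 N·m at rest. That is past 0.25 and resists the turn, at about 44, inside the notch range. I let go and rise.

Request:
send_rows(gripper=[1,1,1,1,1,1,1,1,1,1], delta_pos=[[0,0,0],[0,0,0],[0,0,0],[0,0,0],[0,0,0],[0,-0.01,0],[0,-0.02,0],[0,-0.025,0],[0,-0.025,0],[0,-0.02,0]], dr=[[0,0,0],[0,0,0],[0,0,0],[0,0,0],[0,0,0],[0,0,0],[0,0,0],[0,0,0],[0,0,0],[0,0,0]])

```text
time_s: 19.52
tool_pos: [0.5647, -0.0741, 0.2208]
ee_rot: [-1.571, -0.001, 0.273]
wrist_force: [0.0, -0.4, 0.1]
grip_width: 1.004
```

Request:
send_rows(gripper=[1,0.5,0,-0.2,-0.2,-0.2,-0.2,-0.2,-0.2,-0.2], delta_pos=[[0,0,0],[0,0,0],[0,0,0],[0,0,0],[0,0,0],[0,0,0],[0,0,0],[0,0,0],[0,0,0],[0,0,0]], dr=[[0,7,0],[0,7,0],[0,7,0],[0,7,0],[0,7,0],[0,7,0],[0,7,0],[0,7,0],[0,7,0],[0,7,0]])

```text
time_s: 20.35
tool_pos: [0.5645, -0.0742, 0.2191]
ee_rot: [-1.57, 0.0, -0.955]
wrist_force: [0.3, 0.1, -0.0]
grip_width: 0.397
```

Request:
send_rows(gripper=[-0.2,-0.2,-0.2,-0.2,-0.2,-0.2,-0.2,-0.2,-0.2,-0.2], delta_pos=[[0,0,0],[0,0,0],[0,0,0],[0,0,0],[0,0,0],[0,0,0],[0,0,0],[0,0,0],[0,0,0],[0,0,0]], dr=[[0,6,0],[0,6,0],[0,6,0],[0,6,0],[0,2.7,0],[0,0,0],[0,0,0],[0,0,0],[0,0,0],[0,0,0]])

```text
time_s: 21.18
tool_pos: [0.5645, -0.0745, 0.2184]
ee_rot: [-1.571, 0.0, -1.415]
wrist_force: [-0.3, -0.1, -0.6]
grip_width: 0.399
```

```bash
python3 st.py .5378 .0984 .125; python3 - <<'E'
from dial import *
yaw=np.radians(8.8)
p=imaging.read_camera("side"); I=polar(p,(.565,-.0755),yaw); r=np.linspace(.012,.056,90)
row=I[(r>.032)&(r<.035)].mean(0); from scipy.signal import find_peaks
k,pr=find_peaks(row,prominence=8); print(k,np.round(pr["prominences"])); print(read(p,yaw,(.567,-.0735),search=.002))
E
```

```text
t 21.18 pos [ 0.5645 -0.0745  0.2184] yaw -81.05 rpy [-9.000e+01  1.000e-02 -8.105e+01] F [-0.33 -0.09 -0.58] M [-0.019  0.004 -0.004] w 0.399 q [ 0.18  0.45 -0.21  1.76  0.11  0.94 -1.49]
tool delta to goal [-0.1749  0.0934  0.0006]
[ 42 110 182 257 290 304 336 371 413 488 694] [ 78.  50.  54.  84.  24.   9.  77.  12. 170.  72.  17.]
(np.float64(0.43489561395203463), np.float64(43.47222222222222), np.float64(0.001), np.float64(-0.001))
```

The released dial reads about 43.5. Next I move over the bar and go down around it without gripping.

Request:
send_rows(gripper=[-0.2,-0.2,-0.2,-0.2,-0.2,-0.2,-0.2,-0.2,-0.2,-0.2], delta_pos=[[-0.025,0,0],[-0.025,0,0],[-0.025,0,0],[-0.025,0,0],[-0.025,0,0],[-0.025,0,0],[-0.025,0,0],[0,0,0],[0,0,0],[0,0,0]], dr=[[0,0,0],[0,0,0],[0,0,0],[0,0,0],[0,0,0],[0,0,0],[0,0,0],[0,0,0],[0,0,0],[0,0,0]])

```text
time_s: 22.07
tool_pos: [0.5375, 0.0979, 0.2183]
ee_rot: [-1.571, -0.0, -1.415]
wrist_force: [0.2, -0.2, -0.5]
grip_width: 0.4
```

Request:
send_rows(gripper=[-0.2,-0.2,-0.2,-0.2,-0.2,-0.2,-0.2,-0.2,-0.2,-0.2], delta_pos=[[0,0.015,0],[0,0.015,0],[0,0.013,0],[0,0.01,0],[0,0.01,0],[0,0.01,0],[0,0.01,0],[0,0.01,0],[0,0.003,0],[0,0,0]], dr=[[0,0,0],[0,0,0],[0,0,0],[0,0,0],[0,0,0],[0,0,0],[0,0,0],[0,0,0],[0,0,0],[0,0,0]])

```text
time_s: 22.9
tool_pos: [0.537, 0.0984, 0.1214]
ee_rot: [-1.572, -0.0, -1.415]
wrist_force: [-0.8, -0.1, 0.7]
grip_width: 0.402
```

```bash
python3 st.py .5378 .0984 .122; python3 - <<'E'
from h import *
p=imaging.read_camera("side"); u,v=map(int,proj(p,(.5378,.0984,.141)))
cv2.imwrite("pics/bar.png",cv2.resize(p["image"][v-60:v+60,u-80:u+80],(640,480),interpolation=cv2.INTER_CUBIC)[:,:,::-1])
E
```

```text
t 22.9 pos [0.537  0.0984 0.1214] yaw -81.09 rpy [-90.08  -0.   -81.09] F [-0.81 -0.15  0.75] M [-0.017 -0.037  0.015] w 0.402 q [-0.12  0.55 -0.23  1.9   0.18  0.72 -1.87]
tool delta to goal [ 0.0001 -0.0006  0.0007]
```

View pics/bar.png

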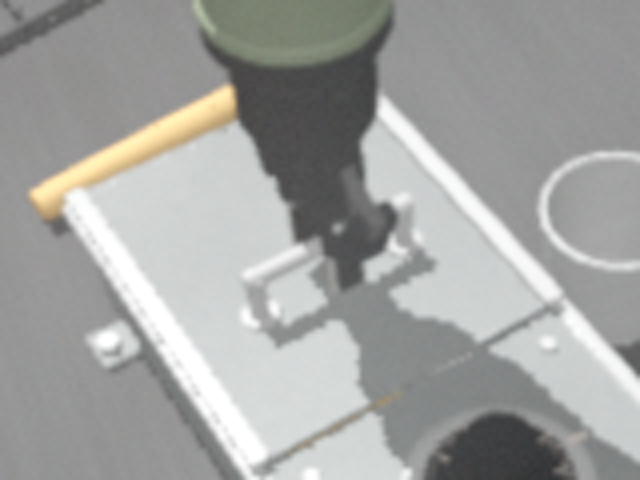

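The fingers straddle the bar, with one on its −y side at (345,270) in the crop. I approach it gently.

Request:
send_rows(gripper=[-0.2,-0.2,-0.2,-0.2,-0.2,-0.2,-0.2,-0.2,-0.2,-0.2], delta_pos=[[-0.001,0,0],[-0.001,0,0],[-0.001,0,0],[-0.001,0,0],[-0.001,0,0],[-0.001,0,0],[-0.001,0,0],[-0.001,0,0],[0,0,0],[0,0,0]], dr=[[0,0,0],[0,0,0],[0,0,0],[0,0,0],[0,0,0],[0,0,0],[0,0,0],[0,0,0],[0,0,0],[0,0,0]])

```text
time_s: 23.78
tool_pos: [0.5362, 0.1064, 0.1223]
ee_rot: [-1.571, 0.0, -1.415]
wrist_force: [-0.8, -0.4, -0.5]
grip_width: 0.402
```

Request:
send_rows(gripper=[-0.2,-0.2,-0.2,-0.2,-0.2,-0.2,-0.2,-0.2,-0.2,-0.2], delta_pos=[[-0.0004,0,0],[-0.0004,0,0],[-0.0004,0,0],[-0.0004,0,0],[-0.0004,0,0],[-0.0004,0,0],[-0.0004,0,0],[-0.0004,0,0],[-0.0004,0,0],[-0.0004,0,0]], dr=[[0,0,0],[0,0,0],[0,0,0],[0,0,0],[0,0,0],[0,0,0],[0,0,0],[0,0,0],[0,0,0],[0,0,0]])

```text
time_s: 24.62
tool_pos: [0.5356, 0.1101, 0.1223]
ee_rot: [-1.571, -0.0, -1.416]
wrist_force: [0.4, -2.5, 0.7]
grip_width: 0.401
```

Contact starts to show (−2.5 N). I go on in small steps.

Request:
send_rows(gripper=[-0.2,-0.2,-0.2,-0.2,-0.2,-0.2,-0.2,-0.2,-0.2,-0.2], delta_pos=[[-0.0003,0,0],[-0.0003,0,0],[-0.0003,0,0],[-0.0003,0,0],[-0.0003,0,0],[-0.0003,0,0],[-0.0003,0,0],[-0.0003,0,0],[-0.0003,0,0],[-0.0003,0,0]], dr=[[0,0,0],[0,0,0],[0,0,0],[0,0,0],[0,0,0],[0,0,0],[0,0,0],[0,0,0],[0,0,0],[0,0,0]])

```text
time_s: 25.45
tool_pos: [0.5351, 0.1134, 0.1223]
ee_rot: [-1.571, 0.0, -1.415]
wrist_force: [-0.5, -2.8, 0.3]
grip_width: 0.403
```

Request:
send_rows(gripper=[-0.2,-0.2,-0.2,-0.2,-0.2,-0.2,-0.2,-0.2,-0.2,-0.2], delta_pos=[[-0.0003,0,0],[-0.0003,0,0],[-0.0003,0,0],[-0.0003,0,0],[-0.0003,0,0],[-0.0003,0,0],[-0.0003,0,0],[-0.0003,0,0],[-0.0003,0,0],[-0.0003,0,0]], dr=[[0,0,0],[0,0,0],[0,0,0],[0,0,0],[0,0,0],[0,0,0],[0,0,0],[0,0,0],[0,0,0],[0,0,0]])

```text
time_s: 26.28
tool_pos: [0.5346, 0.1163, 0.1223]
ee_rot: [-1.571, 0.0, -1.415]
wrist_force: [0.7, -2.4, 0.5]
grip_width: 0.4
```

The lid runs at about 2.5 N, well past its 2 mm play, so it is unbolted. I slide it open.

Request:
send_rows(gripper=[-0.2,-0.2,-0.2,-0.2,-0.2,-0.2,-0.2,-0.2,-0.2,-0.2], delta_pos=[[-0.001,0,0],[-0.002,0,0],[-0.003,0,0],[-0.004,0,0],[-0.005,0,0],[-0.005,0,0],[-0.005,0,0],[-0.005,0,0],[-0.005,0,0],[-0.005,0,0]], dr=[[0,0,0],[0,0,0],[0,0,0],[0,0,0],[0,0,0],[0,0,0],[0,0,0],[0,0,0],[0,0,0],[0,0,0]])

```text
time_s: 27.12
tool_pos: [0.5284, 0.1564, 0.1223]
ee_rot: [-1.571, 0.0, -1.415]
wrist_force: [1.3, -2.3, 0.9]
grip_width: 0.399
```

Request:
send_rows(gripper=[-0.2,-0.2,-0.2,-0.2,-0.2,-0.2,-0.2,-0.2,-0.2,-0.2], delta_pos=[[-0.005,0,0],[-0.005,0,0],[-0.005,0,0],[-0.005,0,0],[-0.005,0,0],[-0.005,0,0],[-0.005,0,0],[-0.005,0,0],[-0.005,0,0],[-0.005,0,0]], dr=[[0,0,0],[0,0,0],[0,0,0],[0,0,0],[0,0,0],[0,0,0],[0,0,0],[0,0,0],[0,0,0],[0,0,0]])

```text
time_s: 27.95
tool_pos: [0.5207, 0.2057, 0.1223]
ee_rot: [-1.571, 0.0, -1.416]
wrist_force: [2.3, -1.6, 0.3]
grip_width: 0.396
```

Request:
send_rows(gripper=[-0.2,-0.2,-0.2,-0.2,-0.2,-0.2,-0.2,-0.2,-0.2,-0.2], delta_pos=[[-0.005,0,0],[-0.005,0,0],[-0.005,0,0],[-0.004,0,0],[-0.003,0,0],[-0.003,0,0],[-0.002,0,0],[-0.002,0,0],[-0.001,0,0],[-0.001,0,0]], dr=[[0,0,0],[0,0,0],[0,0,0],[0,0,0],[0,0,0],[0,0,0],[0,0,0],[0,0,0],[0,0,0],[0,0,0]])

```text
time_s: 28.78
tool_pos: [0.5159, 0.2358, 0.1223]
ee_rot: [-1.571, -0.0, -1.416]
wrist_force: [0.7, -2.0, 0.5]
grip_width: 0.4
```

```bash
python3 st.py .5155 .254 .122
```

```text
t 28.78 pos [0.5159 0.2358 0.1223] yaw -81.11 rpy [-90.01  -0.   -81.11] F [ 0.75 -1.96  0.48] M [-0.565 -0.321  0.025] w 0.4 q [-0.37  0.58 -0.23  1.84  0.18  0.74 -2.11]
tool delta to goal [-0.018   0.0003  0.0024]
```

Request:
send_rows(gripper=[-0.2,-0.2,-0.2,-0.2,-0.2,-0.2,-0.2,-0.2,-0.2,-0.2], delta_pos=[[-0.0015,0,0],[-0.002,0,0],[-0.0025,0,0],[-0.0025,0,0],[-0.002,0,0],[-0.002,0,0],[-0.0015,0,0],[-0.001,0,0],[-0.001,0,0],[-0.001,0,0]], dr=[[0,0,0],[0,0,0],[0,0,0],[0,0,0],[0,0,0],[0,0,0],[0,0,0],[0,0,0],[0,0,0],[0,0,0]])

```text
time_s: 29.62
tool_pos: [0.5133, 0.2526, 0.1223]
ee_rot: [-1.571, -0.0, -1.416]
wrist_force: [1.8, -2.5, 0.7]
grip_width: 0.403
```

Request:
send_rows(gripper=[-0.2,-0.2,-0.2,-0.2,-0.2,-0.2,-0.2,-0.2,-0.2,-0.2], delta_pos=[[-0.0005,0,0],[0,0,0],[0.002,0,0],[0.003,0,0],[0.003,0,0],[0,0,0],[0,0,0],[0,0,0],[0,0,0],[0,0,0]], dr=[[0,0,0],[0,0,0],[0,0,0],[0,0,0],[0,0,0],[0,0,0],[0,0,0],[0,0,0],[0,0,0],[0,0,0]])

```text
time_s: 30.45
tool_pos: [0.5144, 0.2453, 0.1223]
ee_rot: [-1.571, 0.0, -1.415]
wrist_force: [-1.0, 0.9, -0.7]
grip_width: 0.399
```

Request:
send_rows(gripper=[-0.2,-0.2,-0.2,-0.2,-0.2,-0.2,-0.2,-0.2,-0.2,-0.2], delta_pos=[[0,-0.01,0],[0,-0.015,0],[0,-0.02,0],[0,-0.02,0],[0,-0.02,0],[0,-0.02,0],[0,-0.015,0],[0,0,0],[0,0,0],[0,0,0]], dr=[[0,0,0],[0,0,0],[0,0,0],[0,0,0],[0,0,0],[0,0,0],[0,0,0],[0,0,0],[0,0,0],[0,0,0]])

```text
time_s: 31.28
tool_pos: [0.5142, 0.2451, 0.2422]
ee_rot: [-1.571, -0.0, -1.415]
wrist_force: [1.0, 0.2, 0.3]
grip_width: 0.396
```

Request:
send_rows(gripper=[-0.2,-0.2,-0.2,-0.2,-0.2,-0.2,-0.2,-0.2,-0.2,-0.2], delta_pos=[[0.03,0,0],[0.03,0,0],[0.03,0,0],[0.03,0,0],[0.03,0,0],[0.03,0,0],[0.03,0,0],[0.03,0,0],[0.03,0,0],[0,0,0]], dr=[[0,0,0],[0,0,0],[0,0,0],[0,0,0],[0,0,0],[0,0,0],[0,0,0],[0,0,0],[0,0,0],[0,0,0]])

```text
time_s: 32.12
tool_pos: [0.5561, -0.0278, 0.2414]
ee_rot: [-1.573, -0.002, -1.422]
wrist_force: [-0.0, -1.8, 0.2]
grip_width: 0.405
```

```bash
python3 - <<'E'
from h import *; from st import st
st()
p=imaging.read_camera("top"); f=K(p)
v,u=np.mgrid[:384,:512]; d=p["range_z"]
C=np.stack([(u-p["cx"])/f*d,(v-p["cy"])/f*d,d],-1); W=(C-np.array(p["t"]))@np.array(p["R"])
m=(d>0)&(W[...,2]>.14)&(W[...,2]<.158)&(np.hypot(W[...,0]-.515,W[...,1]-.245)<.07); P=W[m]; b=P.mean(0)
print(m.sum(),b,"lid",(b-[.5378,.0984,0])[:2]@[-.153,.988])
for q in("flux_jar","chip_hammer","steel_can"):
    for r in models.place_of(p,q)[:1]: print(q,unproj(p,r["xy"],0))
cv2.imwrite("pics/end.png",p["image"][:,:,::-1])
E
```

```text
t 32.12 pos [ 0.5561 -0.0278  0.2414] yaw -81.47 rpy [-90.1   -0.12 -81.47] F [-0.05 -1.77  0.17] M [-0.01   0.053 -0.001] w 0.405 q [ 0.08  0.41 -0.18  1.76  0.09  0.98 -1.56]
201 [0.51614973 0.24192566 0.14647404] lid 0.14511583932318642
flux_jar [ 0.59363181 -0.23902173  0.        ]
steel_can [0.73669763 0.08085907 0.        ]
```

View pics/end.png

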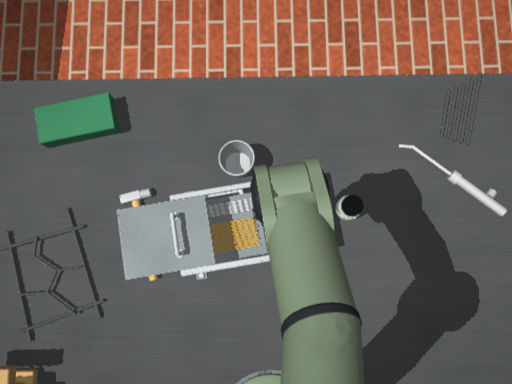

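The lid measures 145 mm open. The hammer, can and jar look unmoved at (145,235), (237,158) and (348,206), and the arm is clear, so I hand in.

```bash
python3 -c "
from bench import manip; print(manip.close_job())"
```

```text
the job is handed in; nothing more can be done
None
```

The chest is open and the job is handed in at about 32 s. No verdict was reported, so these results rest on my own readings.

- **Dial:** I turned left to 60, where the tool yaw gave 60.0 and tick readings ran about 0.3 lower. I then turned right to 38, where the ticks gave 37.8 and the yaw 38.2. Turning left slowly, I stopped at about 43.5 to 44, when the torque about the dial axis rose from about 0.1 to about 0.3 N·m. Then I let go.
- **Lid:** I hooked the bar with the fingers, without gripping it, and pulled in small steps. The lid ran at about 2.5 N. I stopped just short of the end stop on purpose, to keep force off it.
- **Last checks:**
  - Lid: depth gives it 145 mm open, against the 140 mm needed.
  - Jar and can: the network places them within about 5 mm of their starting positions.
  - Hammer: the network missed it in the last picture because the lid now covers it. By eye its head and handle end are where they were.
  - Arm: it is clear of everything, and the last wrist force was about 2 N or less.
- **Disagreement:** tick readings and tool yaw differed by 0.2 to 0.6 of a number, inside the 1.5 allowed.

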